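# Fit the spacer sleeve and snap the dust cap onto a bench spindle

### The arm

A 7-joint arm with a two-finger parallel gripper is mounted at the origin on a cart in front of the work surface, level with it; the furniture and walls round the work are solid. World frame = base frame: x ahead of the robot, y to its left, z up, the work surface at z = 0. Lengths are in m, angles in degrees, forces in N, time in s.
With the tool pointing down it reaches from about 0.4 to 0.875 m from the base axis. Payload 19.3 kg.
Tool frame: the origin (TCP) lies between the finger pads; the fingertips stand arm.finger_overhang ahead of it and the grasp point (between the pads) lies 6 mm ahead of it (arm.finger_overhang is the distance from the TCP to the fingertips, in m); z points along the fingers, y is the line along which they close (so a half turn about z gives the same grasp; the last joint's range is limited). The gripper opens to 85 mm and grips with 20 to 120 N. Pads are 22 mm wide; open, the fingers measure 114 mm over their backs; the gripper's body (76 mm by 85 mm) begins 54 mm behind the grasp point. The pads swing forward as they close: fully open they stand 13 mm farther back than shut.
Start: joints at [68.915, 29.874, -2.08, 91.645, 1.215, 58.505, -6.463], TCP at [0.183, -0.597, 0.256] pointing down, gripper open.
Joint ranges: [-166.77, 166.77], [-17.47, 122.26], [-85.68, 81.53], [9.62, 139.38], [-72.42, 252.41], [9.2, 110.78], [-144.41, 144.41]. Speed limits (degrees/s): [108.29, 108.29, 136.94, 136.94, 172.46, 172.46, 172.46].

### API

Orientations are given as a 3x3 rotation matrix whose columns are the frame's x, y, z axes.
In Python, from plant import get_obs, imaging, arm gives the robot as it stands. The module is installed in compiled form; this text tells all that it offers.
- The arm moves only by the shell command python3 -m pendant 'ROWS' [FORCE]. ROWS is JSON, one flat list of numbers, 5 for each row, row after row: the shift along the world's x, y, z in cm, then the turn about the world's z in degrees, then the closure, from 0 (fully open) to 1 (shut). In form: [dx, dy, dz, spin, claw, dx, dy, dz, spin, claw, ...]. A call has 1 to 5 rows; each row is the pose to reach, as a shift and turn from the pose commanded when the call began; what a row does not reach only later rows make up. A row lasts 1/10 s, in which the tool goes at most 50 mm and 8.59 degrees, less where a joint would pass 70% of its speed; a pose out of reach is approached as far as the arm can. A call with a gripper value outside its range is refused whole. The fingers move at their own pace and stop on an object; FORCE is the grip in N (left out, the last holds). Time passes only in rows, so rows that repeat a pose let the fingers close. It gives the time, the measured TCP pose, the force, the opening and the grip force at its end, in the units of the state.
- get_obs(): the state, without advancing time (a new reading comes with each control period).
- imaging.snapshot(name): name is "scene" or "top"; returns the picture (420x560x3 uint8, red, green, blue); there is no depth.
- imaging.camera_model(name): a dict with "intrinsics" (3x3 intrinsics, pixels), "dist_coeffs" ([k1, k2, p1, p2, k3] as OpenCV has them; the pictures are not rectified), "rvec" (rotation vector, rad) and "tvec" (3), from world to camera coordinates, as OpenCV has them. Camera axes: x right, y down, z forward; pixel columns grow to the right and rows downward; lengths in m; the calibration is good to about 2 mm. A picture is of the moment at which its call begins. camera_model takes no time and is no camera call.
- arm.job_done(): hands the job in; it is judged then, once.
Trained networks look in the newest picture that a camera, given by its name, has taken for a name from the list of things; names that differ only in an ending like _2 or _b are one class to them, and where a whole thing is asked for, a point or a joint stands for the part that bears it (a point fixed in the world has none). Each returns a list of dicts, best first, with "p" (0 to 1); they miss things now and then, are a little off and sometimes report something else, mostly with a low value. They report only what shows in the picture. A call takes as long as a camera call.
- imaging.trace(camera, query): "region" (420x560 bool, what is visible of it).
- imaging.spot_point(camera, query): "position" ([x, y, z] in m, in the coordinates of the camera as it stood for that picture, good to about 4 mm: a listed point, or the origin of a listed thing).
The state is a dict: "clock": time; "qpos": joint angles; "qvel": joint speeds; "effort": joint torques, N m; "position": TCP position; "orientation": TCP orientation; "wrist_force": force on the tool from outside, world axes, zero at the start; "ft_torque": the same for the moment, N m; "finger_gap": opening from 0.0 (shut) to 1.0 (fully open); "grasp_force": force on a finger pad.
Only numpy, scipy, OpenCV 4.12 (cv2) and the standard library are available. Lean on these libraries where they do the work, as an engineer would, in place of code of your own. Each camera call takes 0.05 s, during which the arm holds its last target. There are 200 camera calls.

### The job

Put the bench spindle together: slide the open steel sleeve down over the upright spindle until it stands on the hub, then push the grey dust cap, open end down, over the spindle nose until it snaps past the spring balls and sits fully home on the sleeve. Do not let go at the end: finish with the gripper still on the cap, pressing it straight down with a steady push of about 10 N. Leave the dental model, the casting ring and the tin where they are.

Things in the scene. Friction and masses are not known exactly. Their poses are not given: they have to be found in the camera images.
- spindle: bench spindle bolted to the worktop (fixed), upright, 97 mm tall. Origin: centre of its underside, on the worktop; z up along the spindle axis. Round green foot plate 90 mm in diameter, 12 mm thick (bolt heads up to 19 mm); green hub, 38 mm in diameter at its top, z = 40 mm; steel shaft 24 mm in diameter up to z = 58 mm, tapering to 17 mm at z = 68 mm; then the thin nose (see nose_tip).
- nose_tip (a point): tip of the spindle nose, on the axis, 97 mm above the worktop. The nose is 16 mm in diameter, from 29 to 6 mm below the tip, with a cone above to 7 mm at the tip. Four sprung steel balls stand out of it to 22.6 mm across, 15 mm below the tip: the sleeve passes them freely, the cap's lip must push them in.
- hub_top (a point): point on the spindle axis at the flat top of the hub, 40 mm above the spindle's origin: the sleeve's underside rests here. Axes as the spindle's.
- sleeve: loose plain steel sleeve, a tube open at both ends, 36 mm outside diameter, 27 mm bore, 32 mm tall, about 0.12 kg, standing on its end on the worktop. Origin: centre of its underside, z up along its axis; either end may go down. Seated on the hub its underside is 40 mm and its top 72 mm above the worktop.
- cap: loose grey plastic dust cap, ribbed side, closed flat top, 40 mm in diameter (41 mm over the ribs), 36 mm tall, about 0.06 kg, standing on the worktop with its open end down. Origin: centre of its open underside, z up. Bore 18.6 mm, flared to 24 mm at the mouth, 28 mm deep, with an inner groove that catches the spring balls. Home, its underside is on the sleeve's top, 72 mm above the worktop.
- cap_top (a point): centre of the cap's closed top, 36 mm above its underside; 108 mm above the worktop when home. Going down, the cap meets the balls about 12 mm above home; the push rises to about 10 N some 8 mm above home, then drops suddenly: the balls spring into the groove and draw the cap down. The seat on the sleeve is hard; only a push after that presses the cap onto the sleeve.
- model: bystander, loose: pink plaster dental model, 58 x 62 x 32 mm; origin at the centre of its underside. Leave it alone.
- casting_ring: bystander, loose: grey metal casting ring filled with investment, 48 mm in diameter, 50 mm tall; origin at the centre of its underside. Leave it alone; it is not the sleeve.
- tin: bystander, loose: round closed steel tin, 69 mm in diameter, 42 mm tall; origin at the centre of its underside. Leave it alone.
- boxes_corner (a point): fixed point: near left top corner of the solid block of stored boxes on the right of the counter, 280 mm above the worktop. Beyond it (larger x and smaller y) the counter is blocked up to that height, for 450 mm to the right: keep the arm and gripper round or above it (z over 0.40 m with the tool is clear).

How it is judged:
By the outcome, as a careful person would: the job done as asked, in the order asked, and still so for the second after the job is handed in, while the arm keeps its last pose, push and grip.
It also fails if it takes over 58 s, if anything falls off the work surface, if the arm or the gripper's body presses on something with over 40 N, if the wrist force passes 120 N, or if a joint passes its speed limit or range.

## Working session

There is one attempt and no reset: what is moved stays moved. The work goes in short steps, Python scripts to look and compute and a shell command to move; the robot and the scene stay as the last step left them, time stands still between calls to the robot, and variables do not carry over. Pictures are saved under pics/ and viewed, at most 10 in all, crops included, and the job is handed in when it is done.

```bash
mkdir -p pics
cat > h.py <<'E'
import numpy as np, cv2
from plant import get_obs, imaging, arm
def w(cam,p):
    m=imaging.camera_model(cam); R=cv2.Rodrigues(np.array(m["rvec"],float))[0]
    return R.T@(np.array(p)-np.array(m["tvec"]).ravel())
def snap(cam,f=None):
    im=imaging.snapshot(cam)
    if f: cv2.imwrite("pics/"+f,im[:,:,::-1])
    return im
def find(cam,q,n=2):
    for d in imaging.spot_point(cam,q)[:n]: print(cam,q,round(d["p"],2),np.round(w(cam,d["position"]),4))
def pix(cam,P):
    m=imaging.camera_model(cam)
    return cv2.projectPoints(np.array(P,float).reshape(-1,3),np.array(m["rvec"],float),np.array(m["tvec"],float),np.array(m["intrinsics"]),np.array(m["dist_coeffs"],float))[0].reshape(-1,2)
def ray(cam,uv,z):
    m=imaging.camera_model(cam); R=cv2.Rodrigues(np.array(m["rvec"],float))[0]
    n=cv2.undistortPoints(np.array([[uv]],float),np.array(m["intrinsics"]),np.array(m["dist_coeffs"],float))[0,0]
    d=R.T@np.array([*n,1]); c=-R.T@np.array(m["tvec"]).ravel()
    return c+d*(z-c[2])/d[2]
E
python3 - <<'E'
from h import *
a=snap("scene");b=snap("top")
cv2.imwrite("pics/a.png",a[:,:,::-1]);cv2.imwrite("pics/b.png",b[:,:,::-1])
for c in("scene","top"):
    for q in("spindle","nose_tip","hub_top","sleeve","cap","cap_top","model","casting_ring","tin","boxes_corner"): find(c,q)
    m=imaging.camera_model(c);print(c,w(c,[0,0,0]))
o=get_obs();print(o,arm.finger_overhang)
E
```

```text
scene spindle 0.97 [ 0.5444  0.0937 -0.0014]
scene nose_tip 0.94 [0.5422 0.0955 0.0907]
scene nose_tip 0.62 [ 0.4494  0.2787 -0.0073]
scene hub_top 0.89 [0.544  0.0939 0.0435]
scene sleeve 0.45 [ 0.4466  0.2813 -0.0019]
scene cap 0.66 [ 5.085e-01 -1.523e-01  1.000e-04]
scene cap 0.65 [ 0.5146 -0.1528  0.0333]
scene cap_top 0.46 [ 0.5138 -0.1564  0.0317]
scene model 0.97 [ 0.4596  0.4203 -0.0022]
scene casting_ring 0.8 [0.6315 0.2295 0.0016]
scene tin 0.83 [ 6.522e-01 -1.313e-01  2.000e-04]
scene boxes_corner 0.89 [ 0.5106 -0.3229  0.2754]
scene [-0.2010131   0.53923753  1.02026484]
top spindle 0.69 [ 0.5474  0.091  -0.0013]
top nose_tip 0.76 [0.543  0.0942 0.0919]
top hub_top 0.79 [0.5454 0.092  0.0377]
top sleeve 0.55 [ 0.4431  0.2774 -0.0012]
top sleeve 0.55 [ 0.6577 -0.1355  0.0028]
top cap 0.46 [ 0.6517 -0.1339  0.0012]
top cap 0.44 [ 0.511  -0.1538  0.002 ]
top cap_top 0.66 [ 0.5094 -0.1547  0.0367]
top cap_top 0.16 [ 0.4463  0.2781 -0.0011]
top model 0.82 [ 0.4578  0.4211 -0.0041]
top casting_ring 0.85 [6.322e-01 2.320e-01 1.000e-04]
top tin 0.55 [ 0.4517  0.2774 -0.0019]
top [
[... 164 characters left out ...]
'qvel': array([-0.03750076, -0.07649012,  0.00418253, -0.01360448,  0.00967283,
       -0.0088216 , -0.0381932 ]), 'effort': array([ 9.25061213e-04, -9.26848412e+01,  1.97889939e+00, -3.70249844e+01,
        1.80757052e-02,  2.15208725e-03, -4.10973740e-06]), 'position': array([ 0.18336739, -0.59748819,  0.25626737]), 'orientation': array([[ 9.55996613e-01,  2.93377702e-01, -4.85787533e-06],
       [ 2.93377701e-01, -9.55996612e-01,  3.89960305e-05],
       [ 6.79645342e-06, -3.87052653e-05, -9.99999999e-01]]), 'wrist_force': array([ 0.49006884, -0.84513392,  0.21839231]), 'ft_torque': array([-0.02730484, -0.05947753, -0.0084818 ]), 'grasp_force': 0.0, 'finger_gap': 0.9980015598282648} 0.025
```

View pics/a.png

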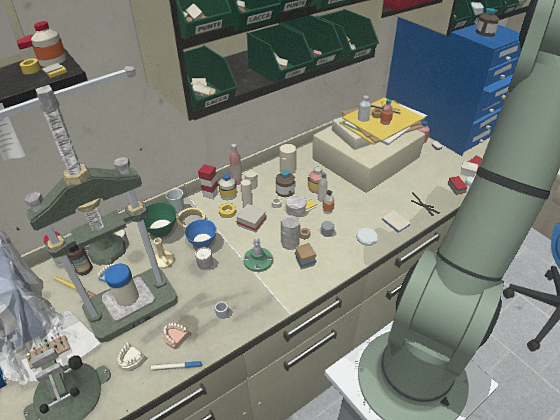

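View pics/b.png

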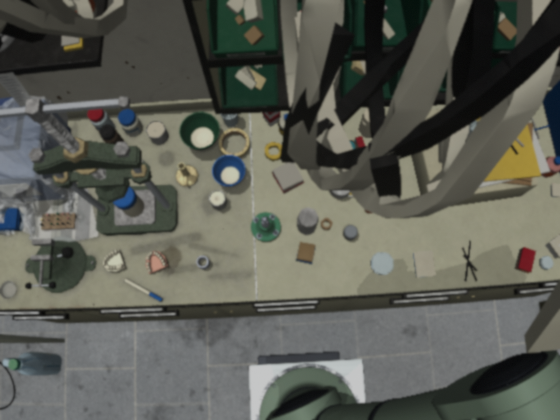

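The scene picture shows the spindle at (258,255), the open sleeve at (221,309) and the grey cap at about (328,228). The top picture shows them at (265,227), (203,262) and (351,232). The network positions agree with this, and the small ring near (326,224) in the top view calls for closing along x at the cap.

```bash
python3 -m pendant '[2.4,3.5,2,8,0, 4.8,7,4,16,0, 7.2,10.5,6,24,0, 9.6,14,8,32,0, 12,17.5,10,40,0]' 60; python3 -m pendant '[2.3,3.5,1.2,8,0, 4.6,7,2.4,16,0, 6.9,10.5,3.6,24,0, 9.2,14,4.8,32,0, 11.5,17.5,6,33,0]'
python3 - <<'E'
from h import *
print(pix("top",[[.511,-.154,0],[.652,-.132,0],[.632,.231,0],[.445,.279,0],[.544,.0935,.04]]).round())
for p in((308,220),(326,224),(306,252)):print(ray("top",p,.0).round(3))
E
```

```text
clock: 1.6
position: [0.304, -0.421, 0.3573]
orientation: [[0.539, 0.842, 0.0], [0.842, -0.539, -0.001], [-0.001, 0.0, -1.0]]
wrist_force: [0.9, -2.0, 0.8]
finger_gap: 0.999
grasp_force: 0.0
clock: 2.1
position: [0.4189, -0.246, 0.4171]
orientation: [[-0.006, 1.0, 0.0], [1.0, 0.006, -0.001], [-0.001, 0.0, -1.0]]
wrist_force: [0.6, -0.9, 1.0]
finger_gap: 0.996
grasp_force: 0.0
[[349. 234.]
 [338. 189.]
 [219. 202.]
 [204. 263.]
 [265. 224.]]
[ 0.559 -0.034  0.   ]
[ 0.544 -0.087  0.   ]
[ 0.463 -0.022  0.   ]
```

```bash
python3 -m pendant '[0.2,4.8,0,0,0, 0.4,9.6,0,0,0, 0.6,14.4,0,0,0, 0.8,19.2,0,0,0, 1,24,0,0,0]'; python3 -m pendant '[0.3,4.5,-0.5,0,0, 0.6,9,-1,0,0, 0.9,13.5,-3,0,0, 1.2,18,-5,0,0, 1.6,22.5,-7,0,0]';python3 -m pendant '[0,1.5,-4.5,0,0.25, 0,3,-9,0,0.25, 0,5,-13,0,0.25, 0,6,-17.5,0,0.25, 0,6,-20,0,0.25]'
python3 - <<'E'
from h import *
for c in("scene","top"):
    snap(c,c+"1.png")
    for q in("sleeve","hub_top","nose_tip"): find(c,q)
E
```

```text
clock: 2.6
position: [0.4279, -0.0057, 0.4166]
orientation: [[-0.001, 1.0, 0.001], [1.0, 0.001, -0.001], [-0.001, 0.001, -1.0]]
wrist_force: [0.8, -0.3, -0.1]
finger_gap: 0.995
grasp_force: 0.0
clock: 3.1
position: [0.4442, 0.2192, 0.3458]
orientation: [[-0.0, 1.0, 0.001], [1.0, 0.0, 0.0], [0.0, 0.001, -1.0]]
wrist_force: [2.7, -1.6, -0.3]
finger_gap: 0.999
grasp_force: 0.0
clock: 3.6
position: [0.443, 0.2785, 0.1433]
orientation: [[-0.003, 1.0, -0.003], [1.0, 0.003, -0.0], [-0.0, -0.003, -1.0]]
wrist_force: [0.8, 0.1, 0.7]
finger_gap: 0.749
grasp_force: 0.0
scene sleeve 0.61 [ 0.4466  0.282  -0.0037]
scene hub_top 0.66 [0.5449 0.0933 0.0407]
scene nose_tip 0.57 [0.545  0.0968 0.0903]
top sleeve 0.55 [0.4465 0.279  0.0022]
```

```bash
python3 -m pendant '[0.2,0.1,-4.5,0,0.25, 0.25,0.15,-8,0,0.25, 0.25,0.15,-10,0,0.25, 0.25,0.15,-11,0,0.25, 0.25,0.15,-11,0,0.25]'; python3 -m pendant '[0,0,0,0,1, 0,0,0,0,1,0,0,0,0,1,0,0,0,0,1,0,0,0,0,1]' 60;python3 -m pendant '[0,0,0,0,1, 0,0,0.5,0,1,0,0,3,0,1,0,0,6,0,1,0,0,9,0,1]'
python3 - <<'E'
from h import *
for c in("scene","top"):
    snap(c)
    find(c,"sleeve")
E
```

```text
clock: 4.5
position: [0.4469, 0.279, 0.0362]
orientation: [[-0.001, 1.0, -0.0], [1.0, 0.001, -0.0], [-0.0, -0.0, -1.0]]
wrist_force: [-0.1, 0.5, 0.6]
finger_gap: 0.747
grasp_force: 0.0
clock: 5.0
position: [0.4475, 0.2794, 0.0379]
orientation: [[-0.001, 1.0, 0.002], [1.0, 0.001, 0.001], [0.001, 0.002, -1.0]]
wrist_force: [-3.7, -2.1, 15.6]
finger_gap: 0.395
grasp_force: 58.2
clock: 5.5
position: [0.4468, 0.2789, 0.128]
orientation: [[-0.001, 1.0, 0.0], [1.0, 0.001, 0.0], [0.0, 0.0, -1.0]]
wrist_force: [0.6, -0.8, -0.5]
finger_gap: 0.397
grasp_force: 60.0
scene sleeve 0.48 [0.4496 0.2808 0.0889]
```

```bash
python3 -m pendant '[0.5,-1,3,0,1, 2.5,-5,4,0,1, 4.5,-9,4,0,1, 6.5,-13,4,0,1, 8.5,-16.5,4,0,1]';python3 -m pendant '[1,-1.7,0,0,1, 1.25,-2.1,0,0,1, 1.25,-2.1,0,0,1]'
python3 - <<'E'
from h import *
for c in("scene","top"):
    snap(c,c+"2.png")
    for q in("sleeve","hub_top","nose_tip","spindle"): find(c,q,1)
print(get_obs()["position"])
im=cv2.imread("pics/scene2.png");u=pix("scene",[.545,.093,.09])[0].astype(int)
v=pix("top",[.545,.093,.09])[0].astype(int);t=cv2.imread("pics/top2.png")
f=lambda i,u:cv2.resize(i[u[1]-40:u[1]+40,u[0]-40:u[0]+40],(400,400),interpolation=cv2.INTER_CUBIC)
print(u,v)
cv2.imwrite("pics/c2.png",np.hstack([f(im,u),f(t,v)]))
E
```

```text
clock: 6.2
position: [0.5321, 0.1115, 0.1655]
orientation: [[-0.0, 1.0, -0.001], [1.0, 0.0, -0.001], [-0.001, -0.001, -1.0]]
wrist_force: [-0.1, -0.4, -1.2]
finger_gap: 0.392
grasp_force: 60.3
clock: 6.5
position: [0.5441, 0.0928, 0.1655]
orientation: [[-0.0, 1.0, -0.001], [1.0, 0.0, 0.0], [0.0, -0.001, -1.0]]
wrist_force: [-0.4, 1.1, -1.7]
finger_gap: 0.397
grasp_force: 60.3
scene sleeve 0.57 [ 0.5096 -0.3204  0.2784]
scene hub_top 0.89 [0.5427 0.0927 0.0385]
scene nose_tip 0.7 [0.5441 0.0946 0.0923]
scene spindle 0.87 [ 0.5446  0.0945 -0.0023]
top hub_top 0.73 [0.5424 0.0915 0.0362]
top nose_tip 0.76 [0.5443 0.0953 0.091 ]
top spindle 0.87 [0.5434 0.0934 0.0019]
[0.54428843 0.0932954  0.16634463]
[256 239] [264 218]
```

View pics/c2.png

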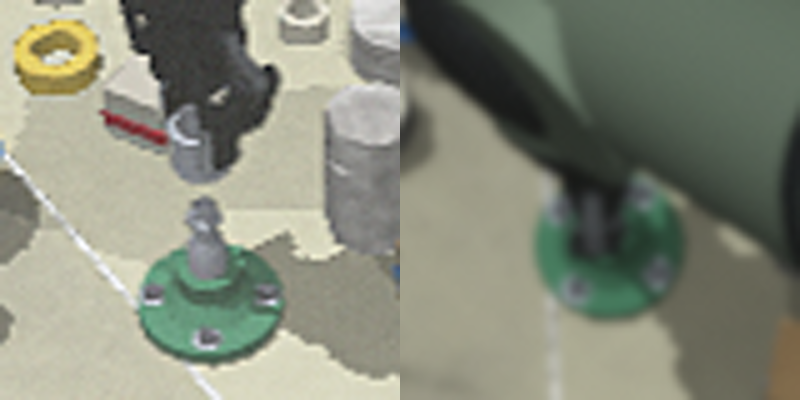

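The scene crop (left) shows the sleeve hanging just above the nose tip, with its lower rim at about crop (201,178) and the tip at (205,198). In the top crop (right) the sleeve sits between the pads over the foot plate, whose centre is about crop (611,245). I'll overlay model outlines to get the relative offset.

Run:
```python
from h import *
from scipy.optimize import minimize
t=np.linspace(0,2*np.pi,60)
C=lambda x,y,z,r:np.c_[x+r*np.cos(t),y+r*np.sin(t),0*t+z]
S=8
def mask(cam,P):
    h=cv2.convexHull((pix(cam,P)*S+S/2).astype(np.int32)); m=np.zeros((420*S//1,560*S),np.uint8); cv2.fillConvexPoly(m,h,255)
    return cv2.resize(m,(560,420),interpolation=cv2.INTER_AREA)/255.
for cam,f in(("scene","a.png"),("top","b.png")):
    im=cv2.imread("pics/"+f).astype(float); g=((im[:,:,1]>im[:,:,2]*1.25)&(im[:,:,1]>40)).astype(np.uint8)
    n,l,st,ce=cv2.connectedComponentsWithStats(g); u=pix(cam,[.544,.0935,.012])[0]
    k=1+np.argmin([np.hypot(*(c-u))+(1000 if s[4]<150 else 0) for c,s in zip(ce[1:],st[1:])])
    h=cv2.convexHull(np.argwhere(l==k)[:,::-1].astype(np.int32)); m=np.zeros((420,560),np.uint8);cv2.fillConvexPoly(m,h,1)
    cost=lambda p:np.abs(mask(cam,np.r_[C(*p,0,.045),C(*p,.012,.045),C(*p,.04,.019)])-m).sum()
    r=minimize(cost,[.544,.0935],method="Nelder-Mead",options=dict(initial_simplex=[[.544,.0935],[.548,.0935],[.544,.0975]],xatol=2e-4))
    print(cam,st[k],r.x.round(4),r.fun)
    sp=r.x
    im=cv2.imread("pics/%s2.png"%cam);u=pix(cam,[.545,.093,.1])[0].astype(int);o=u-30
    b=cv2.resize(im[o[1]:o[1]+60,o[0]:o[0]+60],(400,400),interpolation=cv2.INTER_NEAREST);s=400/60
    dr=lambda P,c:cv2.polylines(b,[((pix(cam,P)-o+.5)*s).astype(np.int32)],True,c,1)
    for z,rr in((.04,.019),(.058,.012),(.097,.0035),(.012,.045)):dr(C(*sp,z,rr),(0,255,255))
    for z in(.128,.160):dr(C(.5443,.0933+.001,z,.018),(0,0,255))
    cv2.imwrite("pics/o_%s.png"%cam,b)
cv2.imwrite("pics/o.png",np.hstack([cv2.imread("pics/o_scene.png"),cv2.imread("pics/o_top.png")]))
```

```text
scene [244 248  29  23 378] [0.5452 0.0925] 62.32156862745098
top [251 213  30  28 487] [0.544  0.0935] 71.2313725490196
```

View pics/o.png

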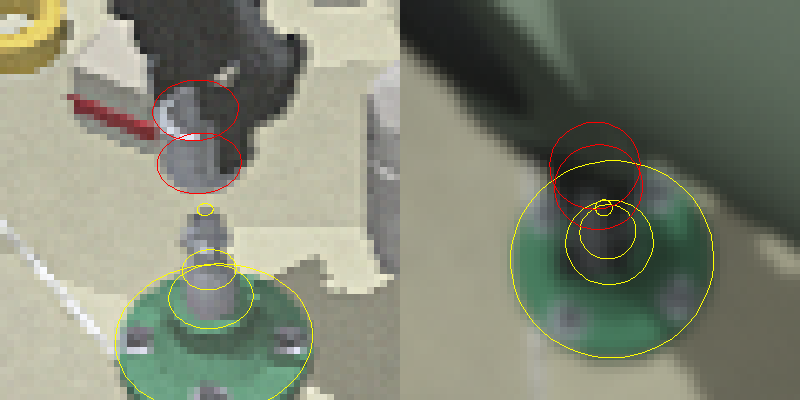

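The overlay shows the outlines (foot and nose in yellow, sleeve in red at crop (200,135)) agreeing to within about 1–2 mm. I'll descend with force feedback.

```bash
python3 -m pendant '[0.03,-0.05,-1.5,0,1, 0.03,-0.05,-3,0,1, 0.03,-0.05,-4,0,1, 0.03,-0.05,-4.6,0,1, 0.03,-0.05,-5,0,1]'; python3 -m pendant '[0,0,-0.4,0,1, 0,0,-0.8,0,1,0,0,-1.2,0,1,0,0,-1.2,0,1]'
```

```text
clock: 7.5
position: [0.5444, 0.0926, 0.1154]
orientation: [[-0.001, 1.0, -0.001], [1.0, 0.001, 0.0], [0.0, -0.001, -1.0]]
wrist_force: [-0.1, 0.1, -1.6]
finger_gap: 0.397
grasp_force: 60.3
clock: 7.9
position: [0.5445, 0.0925, 0.1039]
orientation: [[-0.001, 1.0, -0.0], [1.0, 0.001, -0.0], [-0.0, -0.0, -1.0]]
wrist_force: [1.6, -0.2, -1.3]
finger_gap: 0.397
grasp_force: 60.3
```

```bash
python3 -m pendant '[0,0,-0.3,0,1, 0,0,-0.6,0,1,0,0,-0.8,0,1,0,0,-0.8,0,1]';python3 -m pendant '[0,0,-0.3,0,1,0,0,-0.4,0,1,0,0,-0.4,0,1]'
```

```text
clock: 8.3
position: [0.5445, 0.0926, 0.096]
orientation: [[-0.001, 1.0, -0.0], [1.0, 0.001, 0.0], [0.0, -0.0, -1.0]]
wrist_force: [-0.6, 0.3, -0.9]
finger_gap: 0.401
grasp_force: 60.3
clock: 8.6
position: [0.5446, 0.0926, 0.0922]
orientation: [[-0.001, 1.0, -0.0], [1.0, 0.001, 0.0], [0.0, -0.0, -1.0]]
wrist_force: [-0.2, 1.2, -1.9]
finger_gap: 0.393
grasp_force: 60.3
```

```bash
python3 -m pendant '[0,0,-0.4,0,1, 0,0,-0.8,0,1,0,0,-1.0,0,1,0,0,-1.2,0,1,0,0,-1.2,0,1]';python3 -m pendant '[0,0,-0.1,0,1,0,0,-0.2,0,1,0,0,-0.25,0,1,0,0,-0.25,0,1]'
```

```text
clock: 9.1
position: [0.5445, 0.0926, 0.08]
orientation: [[-0.001, 1.0, -0.0], [1.0, 0.001, 0.0], [0.0, -0.0, -1.0]]
wrist_force: [-1.7, 2.6, -2.9]
finger_gap: 0.397
grasp_force: 60.1
clock: 9.5
position: [0.5447, 0.0927, 0.078]
orientation: [[-0.001, 1.0, 0.0], [1.0, 0.001, 0.0], [0.0, 0.0, -1.0]]
wrist_force: [-3.0, 1.9, 5.5]
finger_gap: 0.397
grasp_force: 61.0
```

The contact at TCP z 0.078 matches the sleeve standing on the hub. Release, rise, and go to the cap.

```bash
python3 -m pendant '[0,0,0,0,0.2,0,0,0,0,0.2,0,0,0,0,0.2,0,0,0,0,0.2]'; python3 -m pendant '[0,0,0.5,0,0.2,0,0,3,0,0.2,0,0,7,0,0.2,0,0,11,0,0.2,0,0,12,0,0.2]';python3 -m pendant '[-0.7,-4.8,1,0,0.2,-1.4,-9.6,2,0,0.2,-2.1,-14.4,2,0,0.2,-2.8,-19.2,2,0,0.2,-3.3,-23.5,2,0,0.2]'
python3 - <<'E'
from h import *
for c in("scene","top"):
    snap(c,c+"3.png")
    for q in("cap","cap_top","sleeve"): find(c,q,2)
print(get_obs()["position"])
im=cv2.imread("pics/scene3.png")
f=lambda P:(lambda u:cv2.resize(im[u[1]-30:u[1]+30,u[0]-30:u[0]+30],(400,400),interpolation=cv2.INTER_CUBIC))(pix("scene",P)[0].astype(int))
cv2.imwrite("pics/c3.png",np.hstack([f([.5445,.093,.06]),f([.511,-.154,.04])]))
E
```

```text
clock: 9.9
position: [0.5447, 0.0924, 0.0778]
orientation: [[-0.001, 1.0, 0.0], [1.0, 0.001, -0.0], [-0.0, 0.0, -1.0]]
wrist_force: [0.8, -0.2, -1.0]
finger_gap: 0.8
grasp_force: 0.0
clock: 10.4
position: [0.5459, 0.0931, 0.2019]
orientation: [[-0.001, 1.0, 0.005], [1.0, 0.001, 0.001], [0.001, 0.005, -1.0]]
wrist_force: [0.3, 0.7, -0.9]
finger_gap: 0.802
grasp_force: 0.0
clock: 10.9
position: [0.5107, -0.145, 0.2178]
orientation: [[-0.0, 1.0, -0.0], [1.0, 0.0, -0.001], [-0.001, -0.0, -1.0]]
wrist_force: [0.6, 0.6, -0.3]
finger_gap: 0.802
grasp_force: 0.0
scene cap 0.7 [ 0.5058 -0.1536  0.0008]
scene cap_top 0.73 [ 0.5129 -0.1525  0.0369]
scene sleeve 0.41 [0.5461 0.0916 0.0391]
top cap 0.62 [ 0.5118 -0.1568 -0.0015]
top cap_top 0.68 [ 0.5092 -0.1541 -0.0013]
top cap_top 0.59 [ 0.5106 -0.1526  0.0363]
top sleeve 0.51 [0.5454 0.092  0.0372]
[ 0.51190318 -0.14113855  0.21783638]
```

View pics/c3.png

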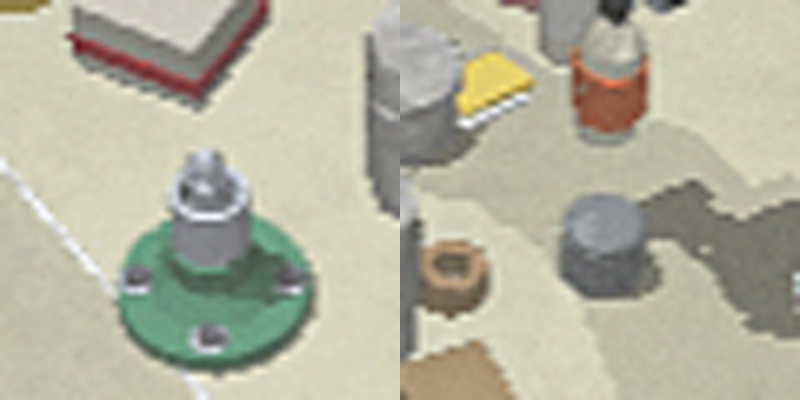

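The left crop shows the sleeve standing squarely on the hub round the nose at (208,215). The right crop shows the cap upright and free at (603,245), with the tan ring clear of it. I'll squeeze it along x first, then turn 90° and regrasp so it is centred both ways.

```bash
python3 -m pendant '[0,-1.15,-4.5,0,0.2,0,-1.15,-9,0,0.2,0,-1.15,-13,0,0.2,0,-1.15,-15.5,0,0.2,0,-1.15,-17,0,0.2]'; python3 -m pendant '[0,0,-0.4,0,0.3,0,0,-0.4,0,1,0,0,-0.4,0,1,0,0,-0.4,0,1,0,0,-0.4,0,1]' 20;python3 -m pendant '[0,0,0,0,1,0,0,0,0,0.28,0,0,0,0,0.28,0,0,0,0,0.28]'
```

```text
clock: 11.8
position: [0.5112, -0.1526, 0.0459]
orientation: [[-0.003, 1.0, -0.002], [1.0, 0.003, 0.001], [0.001, -0.002, -1.0]]
wrist_force: [0.0, -0.9, 1.3]
finger_gap: 0.803
grasp_force: 0.0
clock: 12.3
position: [0.5123, -0.1543, 0.0448]
orientation: [[-0.001, 1.0, 0.002], [1.0, 0.001, -0.001], [-0.001, 0.002, -1.0]]
wrist_force: [-0.9, 0.0, 8.4]
finger_gap: 0.456
grasp_force: 21.0
clock: 12.7
position: [0.5117, -0.1541, 0.0439]
orientation: [[-0.001, 1.0, 0.0], [1.0, 0.001, -0.0], [-0.0, 0.0, -1.0]]
wrist_force: [-1.0, 0.7, -0.7]
finger_gap: 0.718
grasp_force: 0.0
```

```bash
python3 -m pendant '[0,0,0,-8,0.28,0,0,0,-16,0.28,0,0,0,-24,0.28,0,0,0,-32,0.28,0,0,0,-40,0.28]';python3 -m pendant '[0,0,0,-8,0.28,0,0,0,-16,0.28,0,0,0,-24,0.28,0,0,0,-32,0.28,0,0,0,-40,0.28]';python3 -m pendant '[0,0,0,-8,0.28,0,0,0,-10,0.28,0,0,0,-10,0.28]';python3 -m pendant '[0,0,0,0,1,0,0,0,0,1,0,0,0,0,1,0,0,0,0,1,0,0,0,0,1]' 80;python3 -m pendant '[0,0,0.5,0,1,0,0,3,0,1,0,0,7,0,1,0,0,11,0,1,0,0,14,0,1]'
```

```text
clock: 13.2
position: [0.5117, -0.154, 0.0438]
orientation: [[0.646, 0.763, 0.0], [0.763, -0.646, 0.0], [0.0, -0.0, -1.0]]
wrist_force: [0.3, 0.2, 0.2]
finger_gap: 0.722
grasp_force: 0.0
clock: 13.7
position: [0.5116, -0.154, 0.0438]
orientation: [[0.986, 0.169, 0.0], [0.169, -0.986, 0.0], [0.0, -0.0, -1.0]]
wrist_force: [-0.5, -0.0, -0.1]
finger_gap: 0.719
grasp_force: 0.0
clock: 14.0
position: [0.5117, -0.1538, 0.0438]
orientation: [[1.0, 0.004, -0.0], [0.004, -1.0, -0.0], [-0.0, 0.0, -1.0]]
wrist_force: [-0.4, -0.1, -0.3]
finger_gap: 0.724
grasp_force: 0.0
clock: 14.5
position: [0.5116, -0.154, 0.0443]
orientation: [[1.0, 0.003, 0.0], [0.003, -1.0, 0.0], [0.0, -0.0, -1.0]]
wrist_force: [-2.9, 3.3, 13.3]
finger_gap: 0.433
grasp_force: 78.6
clock: 15.0
position: [0.5118, -0.1542, 0.1863]
orientation: [[1.0, 0.002, 0.001], [0.002, -1.0, -0.0], [0.001, 0.0, -1.0]]
wrist_force: [0.5, 0.8, -1.8]
finger_gap: 0.432
grasp_force: 80.2
```

```bash
python3 -m pendant '[0.7,4.9,0,0,1,1.4,9.8,0,0,1,2,14.7,0,0,1,2.7,19.6,0,0,1,3.3,24,0,0,1]';python3 -m pendant '[0,0.7,0,0,1,0,0.7,0,0,1,0,0.7,0,0,1]'
python3 - <<'E'
from h import *
for c in("scene","top"):
    snap(c,c+"4.png")
    for q in("cap","cap_top","sleeve","nose_tip"): find(c,q,1)
p=get_obs()["position"];print(p)
t=np.linspace(0,2*np.pi,60)
C=lambda x,y,z,r:np.c_[x+r*np.cos(t),y+r*np.sin(t),0*t+z]
o_=[]
for cam in("scene","top"):
    im=cv2.imread("pics/%s4.png"%cam);u=pix(cam,[.545,.093,.1])[0].astype(int);o=u-30
    b=cv2.resize(im[o[1]:o[1]+60,o[0]:o[0]+60],(400,400),interpolation=cv2.INTER_NEAREST);s=400/60
    dr=lambda P,c:cv2.polylines(b,[((pix(cam,P)-o+.5)*s).astype(np.int32)],True,c,1)
    for z,rr in((.04,.018),(.072,.018),(.097,.0035),(.012,.045)):dr(C(.5447,.093,z,rr),(0,255,255))
    for z in(p[2]-.0443,p[2]-.0083):dr(C(p[0],p[1],z,.020),(0,0,255))
    o_.append(b)
cv2.imwrite("pics/o4.png",np.hstack(o_))
E
```

```text
clock: 15.5
position: [0.5446, 0.0883, 0.1841]
orientation: [[1.0, 0.003, 0.0], [0.003, -1.0, 0.0], [0.0, -0.0, -1.0]]
wrist_force: [0.6, -0.9, -0.6]
finger_gap: 0.434
grasp_force: 80.3
clock: 15.8
position: [0.5446, 0.0916, 0.1838]
orientation: [[1.0, 0.001, -0.0], [0.001, -1.0, -0.001], [-0.0, 0.001, -1.0]]
wrist_force: [-0.4, -0.7, -1.7]
finger_gap: 0.433
grasp_force: 80.3
scene cap 0.74 [0.5423 0.09   0.1393]
scene cap_top 0.74 [0.5482 0.0922 0.1741]
scene sleeve 0.68 [0.5463 0.0941 0.04  ]
scene nose_tip 0.63 [0.5458 0.0959 0.0935]
top sleeve 0.54 [0.5467 0.0939 0.0412]
top nose_tip 0.67 [0.5435 0.096  0.0934]
[0.54467093 0.09281553 0.18382091]
```

View pics/o4.png

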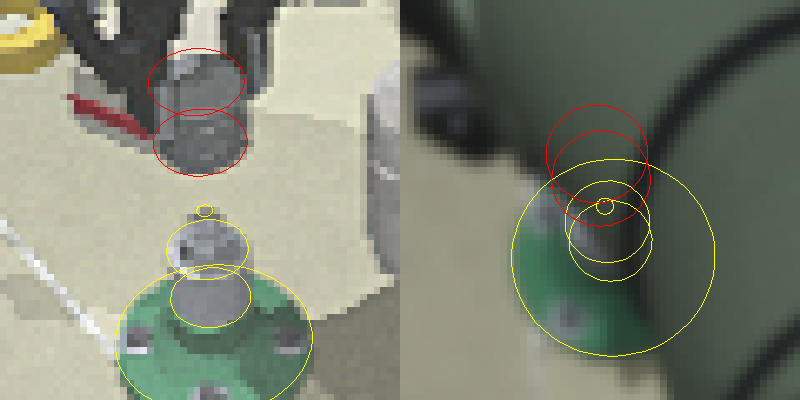

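The cap (red, crop (200,110)) and spindle (yellow, crop (205,210)) line up on the same axis, and the sleeve is seated. Descend.

```bash
python3 -m pendant '[0,0.05,-1.5,0,1,0,0.05,-3,0,1,0,0.05,-4,0,1,0,0.05,-4.7,0,1,0,0.05,-4.7,0,1]';python3 -m pendant '[0,0,-0.3,0,1,0,0,-0.5,0,1,0,0,-0.5,0,1]'
```

```text
clock: 16.8
position: [0.5443, 0.0935, 0.1361]
orientation: [[1.0, 0.001, -0.001], [0.001, -1.0, -0.0], [-0.001, 0.0, -1.0]]
wrist_force: [0.2, 0.2, -0.2]
finger_gap: 0.433
grasp_force: 80.3
clock: 17.1
position: [0.5446, 0.0935, 0.1318]
orientation: [[1.0, 0.001, -0.0], [0.001, -1.0, 0.0], [-0.0, -0.0, -1.0]]
wrist_force: [-1.0, 0.3, -1.7]
finger_gap: 0.434
grasp_force: 80.4
```

```bash
python3 -m pendant '[0,0,-0.15,0,1,0,0,-0.3,0,1,0,0,-0.4,0,1,0,0,-0.4,0,1]';python3 -m pendant '[0,0,-0.1,0,1,0,0,-0.2,0,1,0,0,-0.2,0,1]';python3 -m pendant '[0,0,-0.1,0,1,0,0,-0.2,0,1,0,0,-0.2,0,1]'
```

```text
clock: 17.5
position: [0.5445, 0.0935, 0.1278]
orientation: [[1.0, 0.001, -0.0], [0.001, -1.0, -0.0], [-0.0, 0.0, -1.0]]
wrist_force: [-4.0, -0.5, 5.3]
finger_gap: 0.434
grasp_force: 81.0
clock: 17.8
position: [0.5446, 0.0936, 0.1261]
orientation: [[1.0, 0.001, -0.0], [0.001, -1.0, -0.0], [-0.0, 0.0, -1.0]]
wrist_force: [-4.7, -0.6, 7.5]
finger_gap: 0.433
grasp_force: 81.4
clock: 18.1
position: [0.5441, 0.0935, 0.1237]
orientation: [[1.0, 0.001, -0.001], [0.001, -1.0, -0.0], [-0.001, 0.0, -1.0]]
wrist_force: [-4.7, 0.7, 3.2]
finger_gap: 0.433
grasp_force: 80.6
```

```bash
python3 -m pendant '[-0.05,0,-0.15,0,1,-0.05,0,-0.3,0,1,-0.05,0,-0.4,0,1,-0.05,0,-0.4,0,1]';python3 -m pendant '[0,0,-0.1,0,1,0,0,-0.2,0,1,0,0,-0.2,0,1]';python3 -m pendant '[0,0,-0.1,0,1,0,0,-0.2,0,1,0,0,-0.2,0,1]'
```

```text
clock: 18.5
position: [0.5437, 0.0934, 0.1191]
orientation: [[1.0, 0.001, -0.001], [0.001, -1.0, -0.0], [-0.001, 0.0, -1.0]]
wrist_force: [-2.5, -1.1, -11.7]
finger_gap: 0.432
grasp_force: 81.9
clock: 18.8
position: [0.544, 0.0935, 0.1177]
orientation: [[1.0, 0.001, -0.0], [0.001, -1.0, -0.0], [-0.0, 0.0, -1.0]]
wrist_force: [-3.8, -0.8, -7.7]
finger_gap: 0.437
grasp_force: 82.5
clock: 19.1
position: [0.5446, 0.0936, 0.1164]
orientation: [[1.0, 0.001, 0.001], [0.001, -1.0, 0.0], [0.001, -0.0, -1.0]]
wrist_force: [-4.8, 0.0, 4.2]
finger_gap: 0.434
grasp_force: 83.8
```

```bash
python3 -m pendant '[-0.03,0,-0.05,0,1,-0.05,0,-0.1,0,1,-0.05,0,-0.1,0,1,-0.05,0,-0.1,0,1]'; python3 -m pendant '[0,0,0,0,1,0,0,0,0,1]'
```

```text
clock: 19.5
position: [0.5446, 0.0936, 0.1162]
orientation: [[1.0, 0.001, 0.003], [0.001, -1.0, 0.0], [0.003, -0.0, -1.0]]
wrist_force: [-7.0, -2.9, 20.3]
finger_gap: 0.429
grasp_force: 85.4
clock: 19.7
position: [0.5446, 0.0936, 0.1162]
orientation: [[1.0, 0.001, 0.003], [0.001, -1.0, 0.0], [0.003, -0.0, -1.0]]
wrist_force: [-6.4, -1.7, 18.7]
finger_gap: 0.431
grasp_force: 85.4
```

```bash
python3 -m pendant '[0,0,0.06,0,1,0,0,0.06,0,1,0,0,0.06,0,1]'; python3 -m pendant '[-0.1,0,0,0,1,-0.1,0,0,0,1,-0.1,0,0,0,1]'
```

```text
clock: 20.0
position: [0.5446, 0.0936, 0.1163]
orientation: [[1.0, 0.001, 0.002], [0.001, -1.0, 0.0], [0.002, -0.0, -1.0]]
wrist_force: [-4.8, -1.1, 10.4]
finger_gap: 0.433
grasp_force: 84.2
clock: 20.3
position: [0.5442, 0.0936, 0.1164]
orientation: [[1.0, 0.001, 0.004], [0.001, -1.0, 0.001], [0.004, -0.001, -1.0]]
wrist_force: [0.5, -0.5, 6.2]
finger_gap: 0.434
grasp_force: 83.8
```

```bash
python3 -m pendant '[0,0,-0.03,0,1,0,0,-0.03,0,1,0,0,-0.03,0,1]'; python3 -m pendant '[0,0,0,0,1,0,0,0,0,1,0,0,0,0,1,0,0,0,0,1,0,0,0,0,1]'
python3 - <<'E'
from h import *
a=[]
for c in("scene","top","scene","top"):
    snap(c,c+"5.png"); a.append(get_obs()["wrist_force"])
    if len(a)<3:
        for q in("cap","cap_top","sleeve"): find(c,q,1)
print(np.round(a,1))
im=cv2.imread("pics/scene5.png");u=pix("scene",[.5445,.093,.07])[0].astype(int)
cv2.imwrite("pics/c5.png",cv2.resize(im[u[1]-30:u[1]+30,u[0]-30:u[0]+30],(480,480),interpolation=cv2.INTER_CUBIC))
E
```

```text
clock: 20.6
position: [0.5444, 0.0936, 0.1163]
orientation: [[1.0, 0.001, 0.004], [0.001, -1.0, 0.001], [0.004, -0.001, -1.0]]
wrist_force: [-0.3, -1.3, 10.5]
finger_gap: 0.433
grasp_force: 84.5
clock: 21.1
position: [0.5444, 0.0936, 0.1163]
orientation: [[1.0, 0.001, 0.004], [0.001, -1.0, 0.001], [0.004, -0.001, -1.0]]
wrist_force: [0.7, -1.4, 10.4]
finger_gap: 0.433
grasp_force: 84.5
scene cap 0.7 [0.5431 0.0919 0.0769]
scene cap_top 0.6 [0.5462 0.0933 0.1049]
scene sleeve 0.62 [0.5484 0.0918 0.0354]
[[ 0.2 -0.9 10.6]
 [-0.2 -1.5 10.8]
 [-0.  -1.2 11.9]
 [-0.9 -1.8 10.4]]
```

View pics/c5.png

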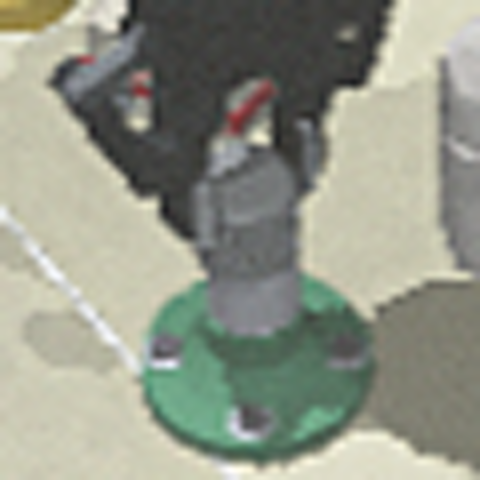

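The picture shows the cap at (255,205) standing flush on the sleeve at (255,300), which stands on the hub, with the gripper still on the cap. The push is steady at about 10.5 N straight down.

```bash
python3 -c "
from plant import arm
print(arm.job_done())"
```

```text
the job is handed in; nothing more can be done
None
```

The job is handed in after about 21 s of the 58 s: the sleeve stands on the hub, the cap has snapped home on the sleeve, and the gripper still holds it with a steady downward push of about 10.5 N; the model, ring and tin were not touched.

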